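# Set the strap cutter's fence to a gauge block, slack taken up

### The arm

A 6-joint arm with a two-finger parallel gripper is mounted at the origin on the work surface. World frame = base frame: x ahead of the robot, y to its left, z up, the work surface at z = 0. Lengths are in m, angles in degrees, forces in N, time in s.
With the tool pointing down it reaches from about 0.4 to 0.925 m from the base axis. Payload 3.4 kg.
Tool frame: the origin (TCP) lies on the centre line of the jaws, within the pads' length; the fingertips stand 19 mm ahead of it and the grasp point (between the pads) is the TCP (bot.tip_extent is the distance from the TCP to the fingertips, in m); y points along the fingers, z is the direction in which the jaws open and shut, and the axes are right-handed (so a half turn about y gives the same grasp; the last joint's range is limited). The gripper opens to 85 mm and grips with 20 to 120 N. Pads are 22 mm wide; open, the fingers measure 114 mm over their backs; the gripper's body (76 mm by 85 mm) begins 54 mm behind the grasp point. The pads swing forward as they close: fully open they stand 13 mm farther back than shut.
Start: joints at [63.283, 17.578, 86.31, -0, 76.112, -4.211], TCP at [0.22, 0.531, 0.25] pointing down, gripper open.
Joint ranges: [-179.03, 179.03], [-60, 130.46], [8.19, 133.38], [-81.62, 261.62], [5.75, 156.47], [-153.77, 153.77]. Speed limits (degrees/s): [147.25, 147.25, 180, 180, 180, 180].

### API

Orientations are given as a 3x3 rotation matrix whose columns are the frame's x, y, z axes.
In Python, from bench import bot, vision gives the robot as it stands.
- The arm moves only by the shell command python3 -m jog 'ROWS' [FORCE]. ROWS is JSON, a list of rows, each a list of 5 numbers: the shift along the tool's x, y, z in mm, then the turn about the tool's y in degrees, then the opening, from 0 (shut) to 1 (fully open). In form: [[x, y, z, spin, gripper], ...]. A call has 1 to 12 rows; each row shifts and turns the commanded pose from where the row before left it, along the tool's axes as they then stand; what a row does not reach is not made up. A row lasts 1/10 s, in which the tool goes at most 50 mm and 8.59 degrees, less where a joint would pass 70% of its speed; a pose out of reach is approached as far as the arm can. A call is refused whole if a number of a shift passes 50 or a number of a turn 8.59, either way. A call with a gripper value outside its range is refused whole. The fingers move at their own pace and stop on an object; FORCE is the grip in N (left out, the last holds). Time passes only in rows, so rows that do not move let the fingers close. It gives the time, the measured TCP pose, the force and the opening at its end, in the units of the state.
- bot.observe(): the state, without advancing time (a new reading comes with each control period).
- vision.get_image(name): name is "scene" or "top" or "wrist"; returns a dict with "color" (420x560x3 uint8, red, green, blue), "K" (3x3 intrinsics, pixels), "R" (3x3) and "t" (3): a world point X has camera coordinates R X + t; the wrist camera has in their place "hand_eye" (4x4, takes a point from camera to tool coordinates, whose origin is the TCP and whose axes are the tool frame's). Camera axes: x right, y down, z forward; pixel columns grow to the right and rows downward; lengths in m; the calibration is good to about 2 mm. A picture is of the moment at which its call begins: read the wrist's pose just before it. There is no depth.
- bot.finish_job(): hands the job in, once; it reports no verdict.
Trained networks look in the newest picture that a camera, given by its name, has taken for a name from the list of things; names that differ only in an ending like _2 or _b are one class to them, and where a whole thing is asked for, a point or a joint stands for the part that bears it (a point fixed in the world has none). Each returns a list of dicts, best first, with "p" (0 to 1); they miss things now and then, are a little off and sometimes report something else, mostly with a low value. They report only what shows in the picture. A call takes as long as a camera call.
- vision.silhouettes(camera, name): "mask" (420x560 bool, what is visible of it) and "position" ([row, column] in pixels, amid what is visible of it).
The state is a dict: "t": time; "joint_pos": joint angles; "qvel": joint speeds; "tau": joint torques, N m; "position": TCP position; "ee_rot": TCP orientation; "force": force on the tool from outside, world axes, zero at the start; "moment": the same for the moment, N m; "finger_gap": finger opening in m.
Only numpy, scipy, OpenCV 4.12 (cv2) and the standard library are available. Lean on these libraries where they do the work, as an engineer would, in place of code of your own. Each camera call takes 0.05 s, during which the arm holds its last target. There are 200 camera calls.

### The job

Set the strap cutter to 40 mm with the red gauge block. Wind the crank to back the fence off until the gap is at least 5 mm wider than the block, stand the red block upright on the bed with its 40 mm width across the gap and its whole length between the two steel faces and let go of it, then wind the fence back in from that side until the slack in the screw is gone and the block is gently but firmly nipped between the faces by the screw. Leave it nipped with the crank released, never squeeze it hard, and do not disturb the other gauge blocks.

Things in the scene. Friction and masses are not known exactly. Their poses are not given: they have to be found in the camera images.
- cutter: Strap cutter, bolted down: green bed 150 (x) x 340 (y) x 20 mm high. Origin under the bed's centre, on the table; z up. The fixed steel cheek's face is at y = -80 mm (80 mm long in x, 40 mm tall above the bed, 20 mm thick towards -y); the movable fence faces it from +y. A gearbox (80 x 70 mm, top 80 mm above the table) at y = +110 mm carries the crank.
- slot (a point): Point on the bed's upper surface (20 mm above the table) at the foot of the fixed cheek's face, in the middle of its 80 mm length; axes as the cutter. The gap opens from here towards the cutter's +y.
- fence: The movable steel fence: face plate 80 (x) x 12 (y) x 39 mm, top 60 mm above the table like the cheek's; the fence reaches 60 mm back (+y). Origin at the bottom middle of the face that looks at the cheek; axes as the cutter. It slides along the cutter's y: the gap is its y distance from the slot point, 20 to 65 mm between its stops. Slide friction about 2 N.
- crank (a joint): Crank angle (rad), positive counter-clockwise from above: that backs the fence off (gap wider), clockwise closes it, 8 mm of fence per rad (50 mm a turn, a steep multi-start screw). The nut is worn: after a reversal the crank runs about 0.75 rad (6 mm of fence travel) before the fence follows; at the start the play may lie either way.
- crank_axis (a point): On the crank's vertical axis, 120 mm above the table; axes as the cutter. About 0.12 N m (2.7 N at the knob) resists turning, so the crank stays put and holds up to about 15 N on the fence. Each newton of nip on the block adds about 0.18 N at the knob; 30 N or more is squeezing hard, 7 N or less is too loose, 10 to 15 N is right. In contact each 0.01 rad of crank adds roughly 6 N of nip.
- crank_knob (a point): Centre of the grip of the crank's red upright knob, a cylinder 20 mm in diameter and 45 mm tall that spins freely on its pin, 45 mm from the crank's axis; 120 mm above the table, the knob reaching from 92 to 137 mm, the crank arm below it. It can be gripped from above and led round in a circle without turning the hand.
- gauge_red: The red gauge block to use: aluminium block 50 (x) x 40 (y) x 40 mm tall with a plain metal grip neck 30 (x) x 24 (y) mm on top from 40 to 75 mm height. About 0.3 kg, loose. Origin at the centre of its underside, z up. Its y width, 40 mm, goes across the gap.
- gauge_yellow: Yellow gauge block, 25 mm wide (y), otherwise like the red one. Not to be used.
- gauge_blue: Blue gauge block, 55 mm wide (y), otherwise like the red one. Not to be used.

How it is judged (in metres and radians):
On the way, in this order (a step that is already met when the one before it is completed fails the run):
1. the fence is backed off at least 5 mm past the red block's width (y of fence in the frame of slot above 0.0448 m), for 0.2 s.
2. the red block stands on the bed between the faces, let go, not yet nipped (x of gauge_red in the frame of slot between -0.016 and 0.016 m and y of gauge_red in the frame of slot between 0.017 and 0.045 m and z of gauge_red in the frame of slot below 0.003 m and angle between gauge_red's own z axis and vertical below 0.08 rad and angle between the y axis of gauge_red and the y axis of cutter, either way round below 0.35 rad and contact force between gauge_red and fence below 3 N and contact force between the fingers and gauge_red below 0.1 N), for 0.2 s.
At the end, for the whole second after the job is handed in: The red block stands upright (within 0.05 rad) on the bed, square (within 0.06 rad) and with its length between the faces (centre within 16 mm of their middle), nipped by the fence with 7 to 30 N that the screw keeps up by itself, the gap reading 37.5 to 41.5 mm, everything at rest and let go (contact force between gauge_red and fence between 7 and 30 N and x of gauge_red in the frame of slot between -0.016 and 0.016 m and z of gauge_red in the frame of slot below 0.003 m and angle between gauge_red's own z axis and vertical below 0.05 rad and angle between the y axis of gauge_red and the y axis of cutter, either way round below 0.06 rad and y of fence in the frame of slot between 0.0375 and 0.0415 m and linear speed of fence below 0.002 m/s); the robot touches nothing.
It fails at once if the red block squeezed with more than 30 N (contact force between gauge_red and fence above 30 N).
It fails at once if another gauge block disturbed (distance of any of gauge_yellow, gauge_blue from where it was at the start of the episode above 0.03 m).
It also fails if it takes over 72 s, if anything falls off the work surface, if the arm or the gripper's body presses on something with over 40 N, if the wrist force passes 120 N, or if a joint passes its speed limit or range.

## Working session

There is one attempt and no reset: what is moved stays moved. The work goes in short steps, Python scripts to look and compute and a shell command to move; the robot and the scene stay as the last step left them, time stands still between calls to the robot, and variables do not carry over. Pictures are saved under pics/ and viewed, about 8 in all and at most 12, crops included, and the job is handed in when it is done.

```bash
mkdir -p pics
cat > h.py <<'E'
import numpy as np, cv2
from bench import bot, vision
def cam(n):
    s=bot.observe(); im=vision.get_image(n); K=np.array(im["K"])
    if n=="wrist":
        T=np.eye(4);T[:3,:3]=s["ee_rot"];T[:3,3]=s["position"]
        M=np.linalg.inv(T@np.array(im["hand_eye"])); R,t=M[:3,:3],M[:3,3]
    else: R,t=np.array(im["R"]),np.array(im["t"])
    return im["color"],K,R,t
def onz(c,uv,z):
    _,K,R,t=c; uv=np.atleast_2d(uv).astype(float)
    d=(np.linalg.inv(K)@np.c_[uv,np.ones(len(uv))].T).T@R
    o=-R.T@t
    return o+d*((z-o[2])/d[:,2])[:,None]
def proj(c,X):
    _,K,R,t=c; q=(K@(R@np.atleast_2d(X).T+t[:,None])).T; return q[:,:2]/q[:,2:]
def tri(cs,uvs):
    A=[];b=[]
    for c,uv in zip(cs,uvs):
        o=-c[2].T@c[3]; d=onz(c,uv,0)[0]-o; d/=np.linalg.norm(d); P=np.eye(3)-np.outer(d,d); A.append(P);b.append(P@o)
    return np.linalg.lstsq(np.vstack(A),np.hstack(b),rcond=None)[0]
def save(c,name,s=1.4):
    cv2.imwrite("pics/"+name,cv2.resize(c[0][:,:,::-1],None,fx=s,fy=s))
E
python3 - <<'E'
from h import *
s=bot.observe();print(s["t"],s["position"],np.round(s["ee_rot"],3),s["finger_gap"])
for n in ["top","scene"]:
    c=cam(n);save(c,n+"0.png"); print(n,-c[2].T@c[3])
    for k in ["cutter","fence","crank","crank_knob","gauge_red","gauge_yellow","gauge_blue"]:
        r=vision.silhouettes(n,k)
        for q in r[:2]:
            print(k,round(q["p"],2),np.round(q["position"]),q["mask"].sum(),np.round(cv2.minAreaRect(np.argwhere(q["mask"])[:,::-1].astype(np.float32).reshape(-1,1,2)),1) if 0 else "")
E
```

```text
0.0 [0.21982726 0.53062271 0.24939237] [[ 0.924 -0.001  0.383]
 [-0.383 -0.002  0.924]
 [-0.    -1.    -0.002]] 0.08528686057072403
top [ 0.49580573 -0.04691604  0.84487941]
cutter 0.87 [206. 200.] 11201 
fence 0.71 [204. 211.] 1184 
fence 0.63 [203. 201.] 11259 
crank 0.81 [182. 145.] 416 
crank_knob 0.56 [174. 148.] 145 
gauge_red 0.6 [229. 396.] 655 
gauge_yellow 0.88 [180. 409.] 536 
gauge_blue 0.82 [278. 388.] 779 
scene [ 1.20874647 -0.34502152  0.59856384]
cutter 0.66 [235. 351.] 7363 
fence 0.62 [227. 338.] 872 
crank 0.77 [206. 398.] 292 
crank 0.24 [232. 167.] 719 
crank_knob 0.5 [200. 399.] 210 
gauge_red 0.88 [262. 164.] 805 
gauge_yellow 0.69 [300. 164.] 883 
gauge_blue 0.68 [231. 164.] 766 
gauge_blue 0.67 [296. 164.] 889
```

View pics/top0.png

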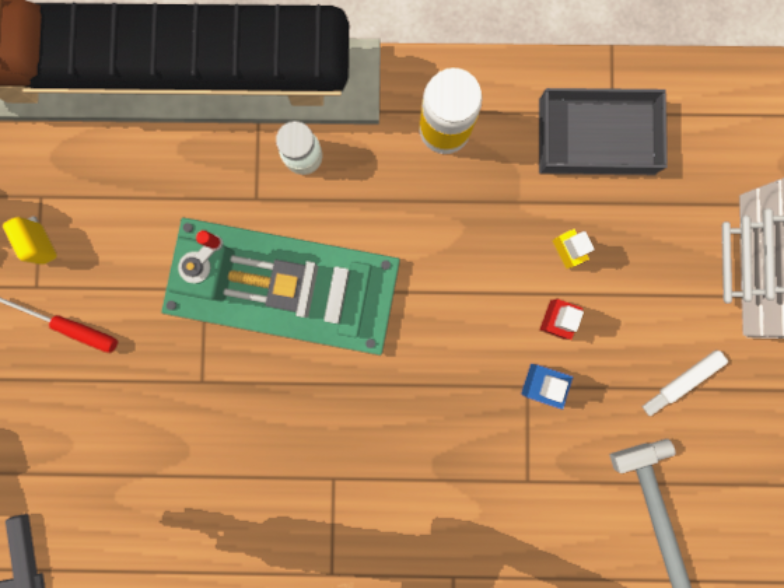

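View pics/scene0.png

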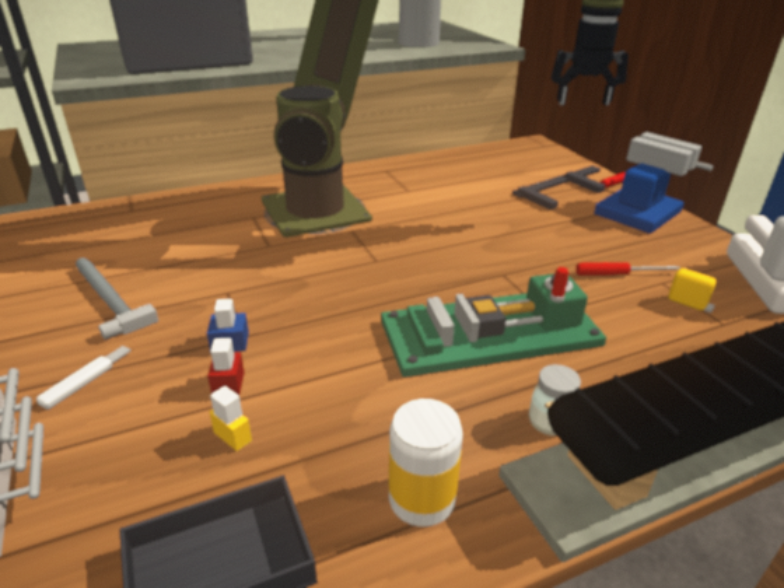

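The top view shows the cutter at (280,285) of the enlarged picture, with the bed corners at (183,218), (399,260), (382,355) and (163,313). The gap is narrow. The red block is at (562,318), between yellow (572,247) and blue (548,386). The scene view agrees.

```bash
cat >> h.py <<'E'
def sil(c_name,k):
    r=vision.silhouettes(c_name,k); return r[0] if r else None
E
python3 - <<'E'
from h import *
T=cam("top"); hsT={k:sil("top",k) for k in ["crank_knob","gauge_red","gauge_yellow","gauge_blue","fence"]}
S=cam("scene"); hsS={k:sil("scene",k) for k in ["crank_knob","gauge_red","fence"]}
c=np.array([[183,218],[399,260],[382,355],[163,313]])/1.4
P=onz(T,c,.02);print(P.round(4))
ctr=P.mean(0); yv=(P[0]+P[3]-P[1]-P[2]);yv/=np.linalg.norm(yv);xv=(P[0]+P[1]-P[2]-P[3]);xv/=np.linalg.norm(xv)
print("ctr",ctr,"yaw",np.degrees(np.arctan2(-yv[0],yv[1])),np.degrees(np.arctan2(xv[1],xv[0])),np.linalg.norm(P[0]-P[1]),np.linalg.norm(P[0]-P[3]))
for k in ["crank_knob"]:
    print(k,tri([T,S],[hsT[k]["position"][::-1],hsS[k]["position"][::-1]]))
# neck tops (white), top view + scene
for nm,uv,uvs in [("red",(572,317),(222,345)),("yel",(580,244),(227,397)),("blue",(556,389),(224,306))]:
    print(nm,onz(T,np.array(uv)/1.4,.075),tri([T,S],[np.array(uv)/1.4,np.array(uvs)/1.4]))
m=hsT["gauge_red"]["mask"]; print(m.sum(),cv2.minAreaRect(np.argwhere(m)[:,::-1].astype(np.float32)))
E
```

```text
[[ 0.6583  0.2755  0.02  ]
 [ 0.5987 -0.0541  0.02  ]
 [ 0.4554 -0.0306  0.02  ]
 [ 0.5134  0.3005  0.02  ]]
ctr [0.55644864 0.12280662 0.02      ] yaw -10.09986317869167 -9.54226467006495 0.33488094213183667 0.1470811482443953Traceback (most recent call last):
  File "<stdin>", line 9, in <module>
TypeError: 'NoneType' object is not subscriptable
```

Run:
```python
from h import *
T=cam("top"); S=cam("scene")
a=[sil(n,"crank_knob") for n in ("top","scene")]
print([x and x["position"] for x in a])
print("knob",tri([T,S],[np.array((205,239))/1.4,np.array((561,281))/1.4]), onz(T,np.array((205,239))/1.4,.137),onz(T,np.array((209,238))/1.4,.12))
print("axis",onz(T,np.array((193,267))/1.4,.10))
for nm,uv,uvs in [("red",(572,317),(222,345)),("yel",(580,244),(227,397)),("blue",(556,389),(224,306))]:
    print(nm,onz(T,np.array(uv)/1.4,.075),tri([T,S],[np.array(uv)/1.4,np.array(uvs)/1.4]))
for k in ["gauge_red"]:
    q=sil("top",k); m=q["mask"]; print(k,q["p"],m.sum(),cv2.minAreaRect(np.argwhere(m)[:,::-1].astype(np.float32)))
print(np.array(vision.get_image("wrist")["hand_eye"]).round(3))
```

```text
[[170.4, 148.7], [201.0, 399.9]]
knob [0.61130711 0.20729388 0.11420044] [[0.60805465 0.19999818 0.137     ]] [[0.61216734 0.20062492 0.12      ]]
axis [[0.57514269 0.22803991 0.1       ]]
red [[ 0.51503925 -0.29664344  0.075     ]] [ 0.51519108 -0.29608746  0.07500618]
yel [[ 0.61804577 -0.30829001  0.075     ]] [ 0.6188083  -0.30930377  0.0708291 ]
blue [[ 0.4147484  -0.27408726  0.075     ]] [ 0.41447679 -0.27480943  0.07153428]
gauge_red 0.65 643 ((401.3630065917969, 228.19863891601562), (25.63201141357422, 26.80242347717285), 20.556045532226562)
[[ 0.001  0.946  0.324 -0.084]
 [-0.001 -0.324  0.946 -0.123]
 [ 1.    -0.001  0.001  0.   ]
 [ 0.     0.     0.     1.   ]]
```

```bash
python3 -m jog '[[0,0,0,-6.25,0.5],[37,0,-21,-6.25,0.5],[37,0,-21,0,0.5],[37,0,-21,0,0.5],[37,0,-21,0,0.5],[37,0,-21,0,0.5],[37,0,-21,0,0.5],[37,0,-21,0,0.5],[37,0,-21,0,0.5],[37,0,-21,0,0.5],[37,0,-21,0,0.5],[37,0,-21,0,0.5]]' 40
python3 - <<'E'
from h import *
s=bot.observe();print(s["t"],s["position"],s["ee_rot"].round(3) if hasattr(s["ee_rot"],"round") else s["ee_rot"])
W=cam("wrist");save(W,"w1.png")
for k in ["crank_knob","crank","fence"]:
    for q in vision.silhouettes("wrist",k)[:2]: print(k,q["p"],q["position"],q["mask"].sum())
E
```

```text
t: 2.8
position: [0.5789, 0.2283, 0.2504]
ee_rot: [[0.985, 0.0, 0.174], [-0.174, 0.0, 0.985], [0.0, -1.0, 0.0]]
force: [0.1, 0.5, -0.1]
finger_gap: 0.0428
2.8 [0.57889103 0.22828158 0.25037885] [[ 0.985  0.     0.174]
 [-0.174  0.     0.985]
 [ 0.    -1.     0.   ]]
crank_knob 0.87 [238.7, 261.9] 644
crank 0.9 [218.0, 270.9] 1752
fence 0.83 [179.0, 167.9] 4063
fence 0.57 [168.6, 195.5] 33931
```

View pics/w1.png

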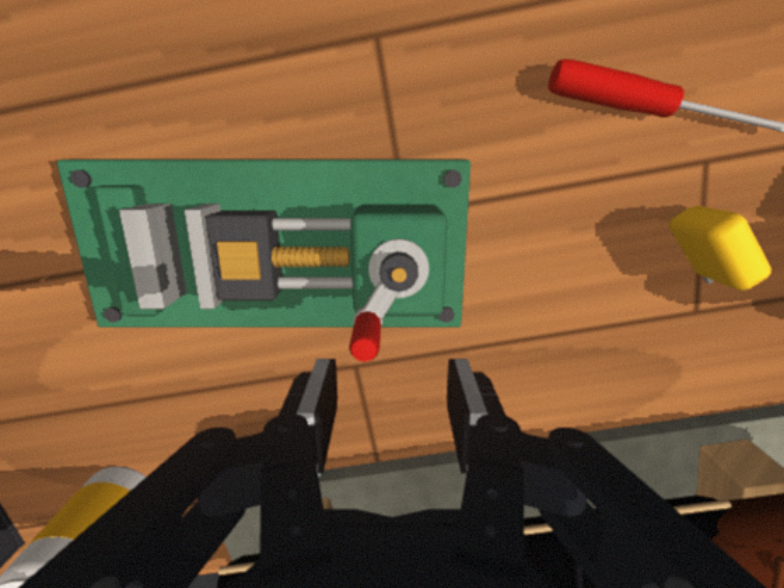

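Run:
```python
from h import *
W=cam("wrist")
f=lambda p,z: onz(W,np.array(p)/1.4,z)
P=f([(58,160),(470,160),(460,327),(97,327)],.02)
ctr=P.mean(0); yv=(P[1]+P[2]-P[0]-P[3]);yv/=np.linalg.norm(yv)
print(P.round(4),ctr,np.degrees(np.arctan2(-yv[0],yv[1])),np.linalg.norm(P[1]-P[0]),np.linalg.norm(P[1]-P[2]),np.linalg.norm(P[0]-P[3]))
a=np.radians(-10);X=np.array([np.cos(a),np.sin(a)]);Y=np.array([-np.sin(a),np.cos(a)])
def loc(p,z): 
    q=f(p,z)[:,:2]-ctr[:2]; return np.c_[q@X,q@Y].round(4)
print("knob",f((365,348),.137),loc((365,348),.137));print("axis",f((399,275),.10),loc((399,275),.10))
print("faces",loc([(160,206),(166,305),(186,208),(201,306)],.06))
```

```text
[[ 0.4552 -0.0232  0.02  ]
 [ 0.5144  0.3059  0.02  ]
 [ 0.6596  0.2795  0.02  ]
 [ 0.5999 -0.0516  0.02  ]] [0.55725614 0.12764134 0.02      ] -10.213100820896173 0.3343779110839875 0.14763499768841004 0.14749177057671378
knob [[0.60898117 0.20692088 0.137     ]] [[0.0372 0.0871]]
axis [[0.5764032  0.23505825 0.1       ]] [[0.0002 0.1091]]
faces [[-0.0422 -0.0684]
 [ 0.0366 -0.078 ]
 [-0.0406 -0.0492]
 [ 0.0376 -0.05  ]]
```

The wrist view shows the knob top at (365,348), the crank axis at (399,275) and the fence face about 30 mm from the cheek. The cutter yaw is about -10°, and the axis falls where the bed model predicts. Next: grip the knob.

```bash
python3 -m jog '[[17,10,-8,0,0.5],[17.5,20,-8.5,0,0.5],[0,35,0,0,0.5],[0,35,0,0,0.5],[0,25,0,0,0.5],[0,5,0,0,0.5],[0,0,0,0,0.5],[0,0,0,0,0.15],[0,0,0,0,0.15],[0,0,0,0,0.15],[0,0,0,0,0.15]]' 40
```

```text
t: 4.15
position: [0.61, 0.2074, 0.1222]
ee_rot: [[0.985, 0.003, 0.174], [-0.174, 0.001, 0.985], [0.003, -1.0, 0.001]]
force: [0.6, -2.2, 6.1]
finger_gap: 0.0189
```

```bash
python3 -m jog '[[4.8,0,10.7,0,0.15],[1.9,0,11.6,0,0.15],[-1.2,0,11.7,0,0.15],[-4.2,0,11,0,0.15],[-6.9,0,9.5,0,0.15],[-9.1,0,7.4,0,0.15]]'; python3 -m jog '[[-10.7,0,4.8,0,0.15],[-11.6,0,1.9,0,0.15],[-11.7,0,-1.2,0,0.15],[-11,0,-4.2,0,0.15],[-9.5,0,-6.9,0,0.15],[-7.4,0,-9.1,0,0.15],[0,0,0,0,0.15],[0,0,0,0,0.15]]'
```

```text
t: 4.75
position: [0.6036, 0.2685, 0.122]
ee_rot: [[0.985, -0.002, 0.173], [-0.173, -0.005, 0.985], [-0.001, -1.0, -0.005]]
force: [-5.4, -10.5, 11.8]
finger_gap: 0.0189
t: 5.55
position: [0.5423, 0.2665, 0.1221]
ee_rot: [[0.985, 0.003, 0.174], [-0.174, -0.0, 0.985], [0.003, -1.0, 0.0]]
force: [0.7, -4.3, 9.7]
finger_gap: 0.0189
```

Run:
```python
from h import *
s=bot.observe();print(s["t"],s["force"])
W=cam("wrist");save(W,"w2.png")
```

```text
5.55 [ 0.70936072 -4.25576406  9.65536873]
```

View pics/w2.png

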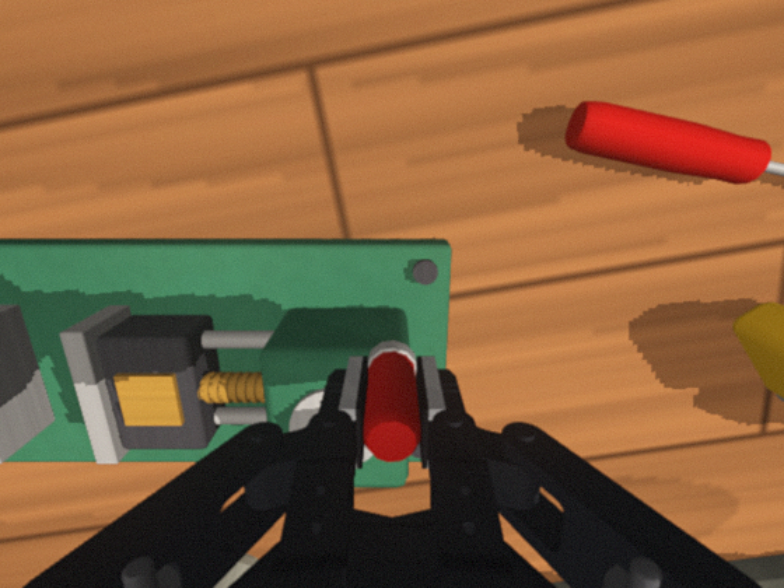

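```bash
cat >> h.py <<'E'
CT=np.array([.5573,.1276]);a=np.radians(-10.1);X=np.array([np.cos(a),np.sin(a)]);Y=np.array([-np.sin(a),np.cos(a)])
def loc(W,p,z):
    q=onz(W,np.array(p)/1.4,z)[:,:2]-CT; return np.c_[q@X,q@Y].round(4)
E
python3 - <<'E'
from h import *
W=cam("wrist")
print(loc(W,[(62,335),(97,462)],.06), loc(W,[(18,305),(53,415)],.02), loc(W,[(130,308)],.06))
E
```

```text
[[-0.0371 -0.0266]
 [ 0.0395 -0.0272]] [[-0.0376 -0.082 ]
 [ 0.0377 -0.0817]] [[-0.0513  0.0096]]
```

The view shows the knob gripped and the fence face running from (62,335) to (97,462), so the gap is about 55 mm and step 1 is done. Now release the knob and go to the red block.

```bash
python3 -m jog '[[0,0,0,0,0.5],[0,0,0,0,0.5],[0,-20,0,0,0.5],[0,-40,0,0,0.5],[6,-40,-40,0,0.5],[6,0,-46,0,0.5],[6,0,-46,0,0.5],[6,0,-46,0,0.5],[6,0,-46,0,0.5],[6,0,-46,0,0.5],[6,0,-46,0,0.5],[6,0,-46,0,0.5]]'; python3 -m jog '[[6,0,-46,0,0.5],[6,0,-46,0,0.5],[6,0,-46,0,0.5],[5,0,-46,0,0.5],[0,0,-10,0,0.5],[0,0,0,0,0.5]]'
python3 - <<'E'
from h import *
W=cam("wrist");save(W,"w3.png")
E
```

```text
t: 6.85
position: [0.5251, -0.094, 0.2149]
ee_rot: [[0.985, -0.001, 0.174], [-0.174, 0.001, 0.985], [-0.002, -1.0, 0.001]]
force: [0.6, -0.7, 0.9]
finger_gap: 0.043
t: 7.45
position: [0.5143, -0.289, 0.2145]
ee_rot: [[0.984, -0.001, 0.177], [-0.177, 0.002, 0.984], [-0.002, -1.0, 0.001]]
force: [0.4, 0.6, 0.8]
finger_gap: 0.0427
```

View pics/w3.png

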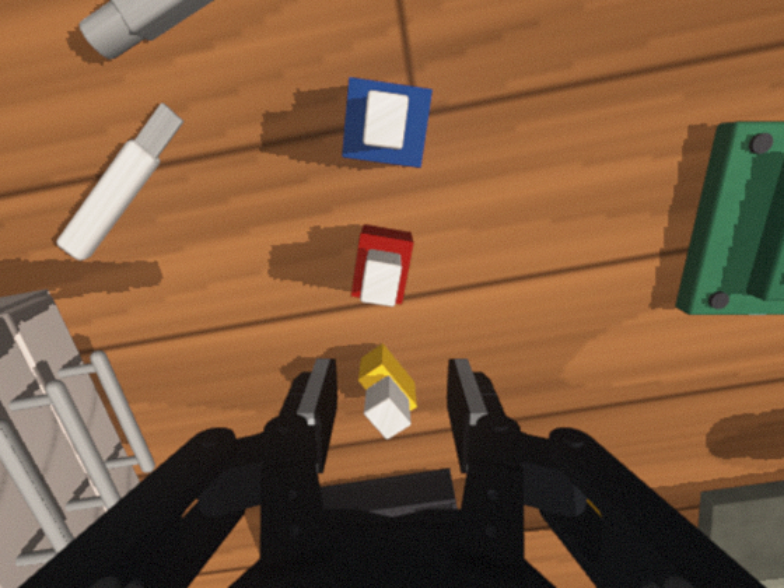

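Run:
```python
from h import *
W=cam("wrist");s=bot.observe();print(s["position"])
im=W[0].astype(int); g=im.min(2); roi=np.zeros_like(g,bool); roi[172:224,245:300]=1
for th in (140,190,210):
    m=((g>th)&roi).astype(np.uint8)
    n,l,st,ce=cv2.connectedComponentsWithStats(m); i=1+st[1:,4].argmax()
    r=cv2.minAreaRect(np.argwhere(l==i)[:,::-1].astype(np.float32)); b=cv2.boxPoints(r)
    P=onz(W,b,.075)[:,:2]; print(th,st[i,4],b.round(1).tolist(),"ctr",P.mean(0).round(4))
    for k in range(2):
        e=P[k+1]-P[k]; print(np.linalg.norm(e).round(4),np.degrees(np.arctan2(e[1],e[0])).round(1))
r=((im[:,:,0]>90)&(im[:,:,1]<60)&(im[:,:,2]<60)&(np.indices(g.shape)[0]<225)&(np.indices(g.shape)[1]<310)).astype(np.uint8)
b=cv2.boxPoints(cv2.minAreaRect(np.argwhere(r)[:,::-1].astype(np.float32)));P=onz(W,b,.04)[:,:2];print("red",b.round(1).tolist(),P.mean(0))
for k in range(2):
        e=P[k+1]-P[k]; print(np.linalg.norm(e).round(4),np.degrees(np.arctan2(e[1],e[0])).round(1))
```

```text
[ 0.51446755 -0.28640188  0.21476972]
140 751 [[254.89999389648438, 214.8000030517578], [259.79998779296875, 185.10000610351562], [284.6000061035156, 189.3000030517578], [279.70001220703125, 218.89999389648438]] ctr [ 0.5126 -0.2955]
0.0293 159.4
0.023 70.0
190 684 [[255.5, 214.39999389648438], [260.6000061035156, 185.89999389648438], [284.1000061035156, 190.1999969482422], [278.8999938964844, 218.6999969482422]] ctr [ 0.5128 -0.2955]
0.0283 158.7
0.0218 69.2
210 639 [[256.0, 214.0], [261.0, 186.5], [283.79998779296875, 190.6999969482422], [278.79998779296875, 218.10000610351562]] ctr [ 0.5128 -0.2954]
0.0272 158.7
0.0212 69.1
red [[-4.800000190734863, 165.5], [33.20000076293945, -45.099998474121094], [323.20001220703125, 7.300000190734863], [285.20001220703125, 217.8000030517578]] [ 0.40417944 -0.37982115]
0.1936 143.8
0.2427 71.2
```

The red block stands at (382,268) in the picture. Its neck centre is about (0.513, -0.2955) and its yaw about -21°. Align to it first and check after settling.

```bash
python3 -m jog '[[0,0,0,5.5,0.5],[2,0,-9,5.3,0.5],[0,30,0,0,0.5],[0,30,0,0,0.5],[0,0,0,0,0.5],[0,0,0,0,0.5]]'
```

```text
t: 8.15
position: [0.5144, -0.295, 0.1554]
ee_rot: [[0.936, -0.002, 0.353], [-0.353, 0.002, 0.936], [-0.002, -1.0, 0.001]]
force: [-0.8, -0.1, 1.2]
finger_gap: 0.0427
```

```bash
python3 -m jog '[[-1.5,30,0,0,0.5],[0,30,0,0,0.5],[0,20,0,0,0.5],[0,11,0,0,0.5],[0,0,0,0,0.5],[0,0,0,0,0.1],[0,0,0,0,0.1],[0,0,0,0,0.1],[0,0,0,0,0.1],[0,0,0,0,0.1]]' 40;  python3 -m jog '[[0,-10,0,0,0.1],[0,-30,0,0,0.1],[0,-40,0,0,0.1],[0,0,0,0,0.1],[0,0,0,0,0.1]]'
```

```text
t: 9.15
position: [0.5144, -0.2972, 0.0662]
ee_rot: [[0.935, 0.003, 0.355], [-0.355, -0.002, 0.935], [0.004, -1.0, -0.0]]
force: [0.3, 0.9, 6.2]
finger_gap: 0.0235
t: 9.65
position: [0.5132, -0.2968, 0.1456]
ee_rot: [[0.935, 0.001, 0.355], [-0.355, -0.001, 0.935], [0.002, -1.0, -0.001]]
force: [-0.0, -0.4, -3.3]
finger_gap: 0.0235
```

```bash
python3 -m jog '[[0,-25,0,-5.4,0.1],[0,0,0,-5.3,0.1],[-3,0,30,0,0.1],[-4,0,40,0,0.1],[-4,0,40,0,0.1],[-4,0,45,0,0.1],[-4,0,45,0,0.1],[-4,0,45,0,0.1],[-4,0,45,0,0.1],[-4,0,40,0,0.1],[0,0,30,0,0.1],[0,0,10,0,0.1]]';  python3 -m jog '[[0,0,0,0,0.1],[0,0,0,0,0.1],[0,0,0,0,0.1]]'
python3 - <<'E'
from h import *
W=cam("wrist");save(W,"w4.png")
E
```

```text
t: 10.85
position: [0.546, 0.0761, 0.1676]
ee_rot: [[0.985, -0.004, 0.173], [-0.173, 0.001, 0.985], [-0.004, -1.0, 0.0]]
force: [-0.0, 0.1, -2.6]
finger_gap: 0.0234
t: 11.15
position: [0.5469, 0.0718, 0.1689]
ee_rot: [[0.984, -0.002, 0.177], [-0.177, -0.001, 0.984], [-0.001, -1.0, -0.001]]
force: [0.3, -0.0, -3.5]
finger_gap: 0.0235
```

View pics/w4.png

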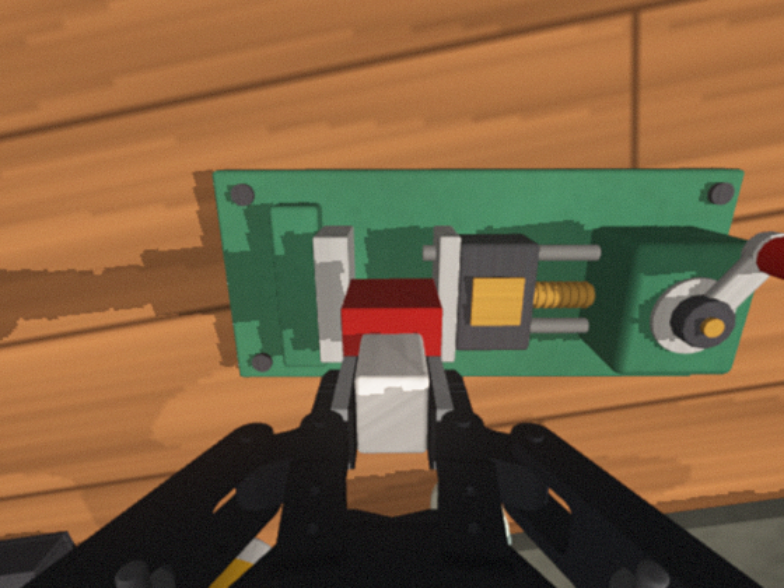

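Run:
```python
from h import *
W=cam("wrist");s=bot.observe();print(s["position"],(s["position"][:2]-CT)@X,(s["position"][:2]-CT)@Y)
print("bed",loc(W,[(215,171),(743,171),(725,376),(241,376)],.02))
print("cheek",loc(W,[(352,228),(345,360),(314,236),(320,360)],.06),"fence",loc(W,[(440,236),(441,360),(461,236)],.06))
print("blk",loc(W,[(347,280),(438,280)],.103),loc(W,[(343,307),(441,307)],.143))
```

```text
[0.54721917 0.0717697  0.16926389] -0.00013383173294604495 -0.05673294904186833
bed [[-0.0721 -0.1674]
 [-0.0711  0.166 ]
 [ 0.076   0.1926]
 [ 0.0749 -0.1687]]
cheek [[-0.0428 -0.0783]
 [ 0.0403 -0.0855]
 [-0.0383 -0.1   ]
 [ 0.0403 -0.1012]] fence [[-0.0381 -0.0286]
 [ 0.0405 -0.0252]
 [-0.0381 -0.0167]]
blk [[-0.0255 -0.0774]
 [-0.0254 -0.0339]] [[-0.027  -0.0749]
 [-0.0269 -0.0371]]
```

The block is square to the bed, with its lower edge at (347–438,280). That leaves about 4 mm clearance to the cheek and 9 mm to the fence. Lower it.

```bash
python3 -m jog '[[1,20,1,0,0.1],[0,25,1,0,0.1],[0,20,0,0,0.1],[0,12,0,0,0.1],[0,2,0,0,0.1],[0,0,0,0,0.1],[0,0,0,0,0.1]]';python3 -m jog '[[0,1.5,0,0,0.1],[0,1.5,0,0,0.1],[0,0,0,0,0.1]]'
```

```text
t: 11.95
position: [0.5498, 0.0748, 0.0914]
ee_rot: [[0.984, 0.002, 0.176], [-0.176, 0.0, 0.984], [0.002, -1.0, 0.0]]
force: [-0.2, -0.0, -1.7]
finger_gap: 0.0235
t: 12.25
position: [0.5489, 0.075, 0.0877]
ee_rot: [[0.985, 0.0, 0.175], [-0.175, 0.0, 0.985], [0.0, -1.0, 0.0]]
force: [0.2, -0.6, -3.3]
finger_gap: 0.0234
```

```bash
python3 -m jog '[[0,1,0,0,0.1],[0,0,0,0,0.1],[0,0,0,0,0.1]]';python3 -m jog '[[0,1,0,0,0.1],[0,0,0,0,0.1],[0,0,0,0,0.1]]'
```

```text
t: 12.55
position: [0.5488, 0.075, 0.0865]
ee_rot: [[0.985, -0.0, 0.175], [-0.175, -0.0, 0.985], [-0.0, -1.0, -0.0]]
force: [-0.0, -0.5, -2.0]
finger_gap: 0.0233
t: 12.85
position: [0.5488, 0.075, 0.0862]
ee_rot: [[0.984, 0.0, 0.175], [-0.175, 0.0, 0.984], [0.0, -1.0, 0.0]]
force: [-2.5, -0.5, 6.0]
finger_gap: 0.0231
```

```bash
python3 -m jog '[[0,0,0,0,0.3],[0,0,0,0,0.5],[0,0,0,0,0.5],[0,0,0,0,0.5],[0,-5,0,0,0.5],[0,-25,0,0,0.5],[0,-40,0,0,0.5],[0,-40,0,0,0.5],[0,0,0,0,0.5],[0,0,0,0,0.5]]'
python3 - <<'E'
from h import *
W=cam("wrist");save(W,"w5.png")
E
```

```text
t: 13.85
position: [0.5496, 0.075, 0.1969]
ee_rot: [[0.984, 0.003, 0.175], [-0.175, 0.0, 0.984], [0.003, -1.0, 0.001]]
force: [-0.8, -0.5, -0.3]
finger_gap: 0.0426
```

View pics/w5.png

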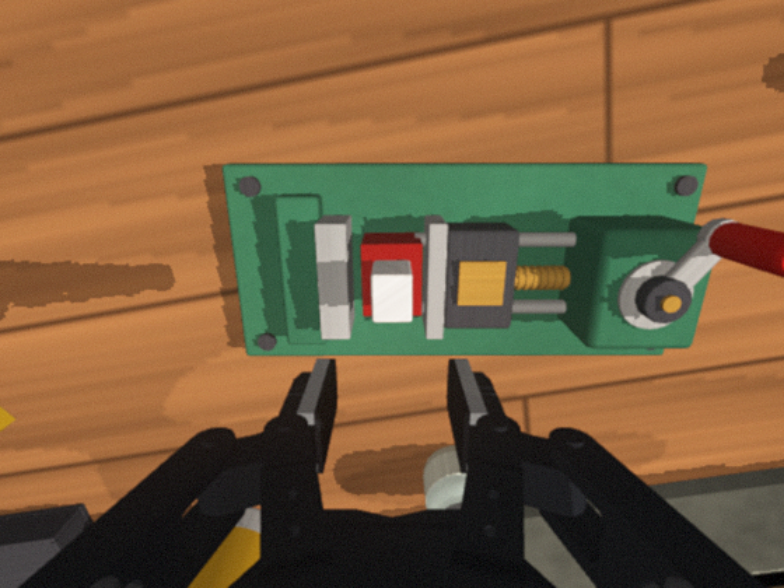

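The block stands free and square between the faces at (392,280), with gaps visible on both sides. Back to the knob.

```bash
python3 -m jog '[[-8,0,30,0,0.5],[-8,0,38,0,0.5],[-8,0,40,0,0.5],[-8,0,40,0,0.5],[-8,0,30,0,0.5],[-1,0,10,0,0.5],[0,0,0,0,0.5],[0,0,0,0,0.5]]'
```

```text
t: 14.7
position: [0.5408, 0.2661, 0.1942]
ee_rot: [[0.985, -0.002, 0.175], [-0.175, -0.002, 0.985], [-0.002, -1.0, -0.002]]
force: [-0.6, -0.4, 0.1]
finger_gap: 0.0427
```

```bash
python3 -m jog '[[1,30,0,0,0.5],[0,30,0,0,0.5],[0,14,0,0,0.5],[0,0,0,0,0.5],[0,0,0,0,0.5],[0,0,0,0,0.15],[0,0,0,0,0.15],[0,0,0,0,0.15],[0,0,0,0,0.15],[0,0,0,0,0.15]]' 40
```

```text
t: 15.7
position: [0.5436, 0.2668, 0.1229]
ee_rot: [[0.985, 0.003, 0.175], [-0.175, -0.0, 0.985], [0.003, -1.0, 0.0]]
force: [1.6, -3.9, 5.4]
finger_gap: 0.0189
```

```bash
python3 -m jog '[[7.6,0,8.9,0,0.15],[9.7,0,6.7,0,0.15],[11.1,0,3.9,0,0.15],[11.7,0,0.9,0,0.15],[11.6,0,-2.1,0,0.15],[10.6,0,-5.1,0,0.15],[4.6,0,-3.6,0,0.15],[4.3,0,-4,0,0.15],[0,0,0,0,0.15],[0,0,0,0,0.15]]'
cat >> h.py <<'E'
AX=np.array([.5764,.2360])
def st():
    o=[bot.observe()]; s=o[0]
    p=s["position"][:2]-AX; x,y=p@X,p@Y; th=np.arctan2(y,x); f=np.array(s["force"][:2]); fx,fy=f@X,f@Y
    ft=-fx*np.sin(th)+fy*np.cos(th); fr=fx*np.cos(th)+fy*np.sin(th)
    print("t %.2f th %.2f r %.4f ft %.2f fr %.2f fz %.2f mz %.2f"%(s["t"],np.degrees(th),np.hypot(x,y),ft,fr,s["force"][2],s["moment"][2]))
E
python3 - <<'E'
from h import *
st()
W=cam("wrist");save(W,"w6.png")
E
```

```text
t: 16.7
position: [0.612, 0.2595, 0.1228]
ee_rot: [[0.984, -0.002, 0.175], [-0.175, -0.001, 0.984], [-0.002, -1.0, -0.001]]
force: [-4.5, -2.9, 8.5]
finger_gap: 0.0186
t 16.70 th 43.52 r 0.0427 ft 0.04 fr -5.39 fz 8.51 mz -0.05
```

View pics/w6.png

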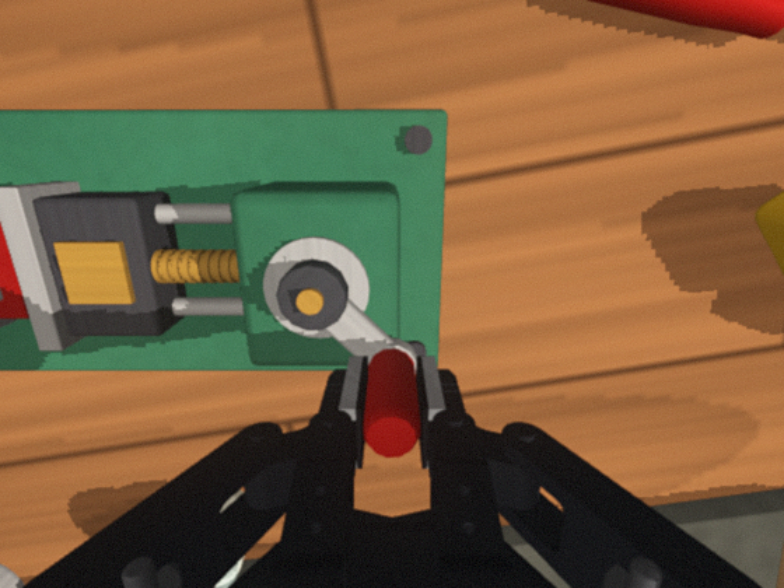

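The fence face runs from (0,188) to (38,350), and the red block shows just left of it.

Run:
```python
from h import *
W=cam("wrist")
print("fence",loc(W,[(0,188),(38,350)],.06),loc(W,[(20,184),(63,348)],.06)); print("edge",loc(W,[(446,111),(438,345)],.02),loc(W,[(34,200)],.06))
r=vision.silhouettes("wrist","crank_knob")[0];print(r["p"],r["position"])
st()
```

```text
fence [[-0.0377 -0.0311]
 [ 0.0409 -0.0362]] [[-0.0394 -0.0219]
 [ 0.0398 -0.0235]]
edge [[-0.0718  0.1674]
 [ 0.0579  0.168 ]] [[-0.0326 -0.0177]]
0.92 [286.7, 277.8]
t 16.85 th 43.53 r 0.0427 ft -0.79 fr -6.35 fz 8.80 mz 0.07
```

```bash
python3 -m jog '[[1.9,0,-3.6,0,0.15],[1.6,0,-3.9,0,0.15],[2,0,-3.3,0,0.15],[1.8,0,-3.5,0,0.15],[1.4,0,-3.7,0,0.15],[1.1,0,-3.8,0,0.15],[0,0,0,0,0.15]]' >/dev/null; python3 -c "
from h import *;st()"; python3 -m jog '[[0,0,0,0,0.15],[0,0,0,0,0.15]]'; python3 -c "
from h import *;st()"
```

```text
t 17.55 th 13.12 r 0.0431 ft 2.18 fr -0.97 fz 6.35 mz 0.03
t: 17.75
position: [0.6195, 0.2383, 0.123]
ee_rot: [[0.985, 0.001, 0.175], [-0.175, 0.002, 0.985], [0.001, -1.0, 0.003]]
force: [-1.6, 1.4, 5.9]
finger_gap: 0.0188
t 17.75 th 13.14 r 0.0432 ft 1.45 fr -1.54 fz 5.86 mz 0.01
```

```bash
S='python3 -c "from h import *;st()"'; python3 -m jog '[[0.2,0,-0.8,0,0.15],[0.2,0,-0.8,0,0.15],[0.1,0,-0.8,0,0.15]]' >/dev/null; eval $S;  python3 -m jog '[[0.1,0,-0.8,0,0.15],[0.1,0,-0.8,0,0.15],[0.1,0,-0.8,0,0.15]]'>/dev/null; eval $S; python3 -m jog '[[0.1,0,-0.8,0,0.15],[0.1,0,-0.8,0,0.15]]'>/dev/null; eval $S; python3 -m jog '[[0,0,0,0,0.15],[0,0,0,0,0.15]]'>/dev/null; eval $S
```

```text
t 18.05 th 10.92 r 0.0432 ft 3.07 fr -1.59 fz 5.75 mz -0.03
t 18.35 th 7.87 r 0.0433 ft 5.01 fr -0.73 fz 4.85 mz -0.02
t 18.55 th 6.66 r 0.0433 ft 5.76 fr -1.41 fz 4.00 mz 0.04
t 18.75 th 6.61 r 0.0433 ft 5.98 fr -1.04 fz 5.48 mz 0.07
```

Run:
```python
from h import *
W=cam("wrist");T=cam("top");S=cam("scene")
a=cv2.resize(W[0],None,fx=1.0,fy=1.0,interpolation=cv2.INTER_CUBIC)[80:380,0:300]
b=cv2.resize(T[0][155:245,165:265],(333,300),interpolation=cv2.INTER_CUBIC)
a=cv2.resize(a,(300,300))
c=cv2.resize(S[0][200:270,270:390],(514,300),interpolation=cv2.INTER_CUBIC)
im=np.zeros((600,640,3),np.uint8); im[:300,:300]=a; im[:300,305:638]=b; im[300:,:514]=c
cv2.imwrite("pics/c7.png",im[:,:,::-1]); st()
```

```text
t 18.90 th 6.63 r 0.0433 ft 4.58 fr -1.11 fz 4.74 mz 0.06
```

View pics/c7.png

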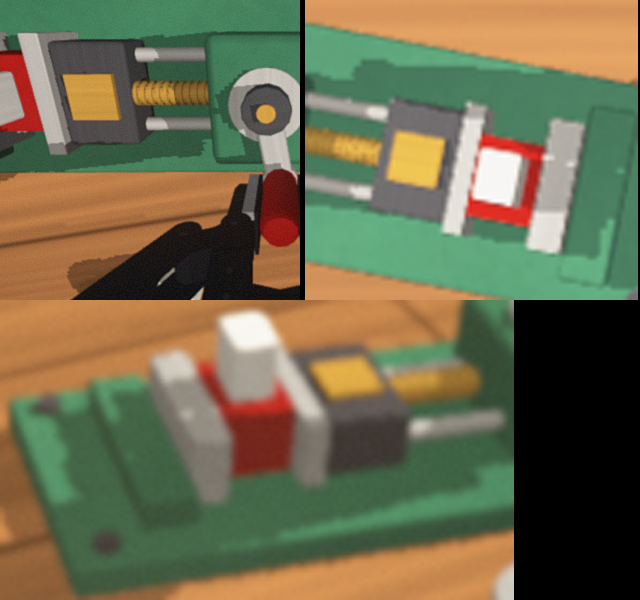

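Run:
```python
from h import *
W=cam("wrist")
p=1.4*np.array([(22,117),(54,234)])
print("fence",loc(W,p,.06)); print("edge",loc(W,1.4*np.array([(34,117),(66,234)]),.06))
for i in range(4): vision.get_image("top"); st()
```

```text
fence [[-0.0356 -0.0378]
 [ 0.0406 -0.0377]]
edge [[-0.0356 -0.0307]
 [ 0.0406 -0.0296]]
t 19.00 th 6.65 r 0.0433 ft 5.10 fr -1.39 fz 4.38 mz -0.09
t 19.05 th 6.64 r 0.0433 ft 5.39 fr -1.33 fz 5.24 mz 0.01
t 19.10 th 6.64 r 0.0433 ft 4.85 fr -0.87 fz 4.72 mz 0.04
t 19.15 th 6.62 r 0.0433 ft 5.43 fr -0.72 fz 4.15 mz 0.04
```

```bash
cat >> h.py <<'E'
def avg(n=6):
    L=[]
    for i in range(n):
        vision.get_image("top"); s=bot.observe(); p=s["position"][:2]-AX; x,y=p@X,p@Y; th=np.arctan2(y,x); f=np.array(s["force"][:2]); fx,fy=f@X,f@Y
        L.append([np.degrees(th),-fx*np.sin(th)+fy*np.cos(th),fx*np.cos(th)+fy*np.sin(th),x*1e3,y*1e3])
    print("t %.2f th,ft,fr,x,y"%s["t"],np.mean(L,0).round(2),"sd",np.std(L,0)[1].round(2))
E
A='python3 -c "from h import *;avg()"'
python3 -m jog '[[0,0,-0.4,0,0.15]]' >/dev/null; eval $A;python3 -m jog '[[0,0,-0.4,0,0.15]]' >/dev/null; eval $A
```

```text
t 19.55 th,ft,fr,x,y [ 6.48  5.77 -1.67 43.06  4.89] sd 0.19
t 19.95 th,ft,fr,x,y [ 6.21  6.05 -1.09 43.09  4.69] sd 0.55
```

The measured motion and force rise match the stated contact stiffness, giving an estimated nip of about 17 N. Now unload the arm before letting go.

```bash
A='python3 -c "from h import *;avg()"'
python3 -m jog '[[0,0,0.5,0,0.15]]' >/dev/null; eval $A;python3 -m jog '[[0,0,0.5,0,0.15]]' >/dev/null; eval $A
```

```text
t 20.35 th,ft,fr,x,y [ 6.28  5.19 -1.47 43.07  4.74] sd 0.37
t 20.75 th,ft,fr,x,y [ 6.34  4.3  -1.59 43.08  4.79] sd 0.31
```

```bash
A='python3 -c "from h import *;avg(4)"'
python3 -m jog '[[0,0,0.5,0,0.15],[0,0,0.4,0,0.15]]' >/dev/null; eval $A;python3 -m jog '[[0,0,0.4,0,0.15]]' >/dev/null; eval $A
```

```text
t 21.15 th,ft,fr,x,y [ 6.44  2.44 -2.13 43.09  4.87] sd 0.49
t 21.45 th,ft,fr,x,y [ 6.62  1.55 -1.87 43.06  5.  ] sd 0.7
```

```bash
python3 -m jog '[[0,0,0,0,0.25],[0,0,0,0,0.35],[0,0,0,0,0.5],[0,0,0,0,0.5],[0,0,0,0,0.5]]'; python3 -c "from h import *;avg(4)"
```

```text
t: 21.95
position: [0.6193, 0.2317, 0.1211]
ee_rot: [[0.984, -0.001, 0.176], [-0.176, -0.0, 0.984], [-0.001, -1.0, -0.0]]
force: [0.7, 0.2, -0.2]
finger_gap: 0.0428
t 22.15 th,ft,fr,x,y [ 4.530e+00 -2.000e-02  5.100e-01  4.307e+01  3.410e+00] sd 0.66
```

```bash
python3 -m jog '[[0,-10,1.5,0,0.5],[0,-30,0,0,0.5],[0,-40,0,0,0.5],[0,0,-40,0,0.5],[-10,0,-45,0,0.5],[-20,0,-45,0,0.5],[-20,0,-20,0,0.5],[0,0,0,0,0.5],[0,0,0,0,0.5],[0,0,0,0,0.5]]'
python3 - <<'E'
from h import *
W=cam("wrist");save(W,"w8.png")
E
```

```text
t: 23.15
position: [0.5455, 0.0951, 0.2023]
ee_rot: [[0.985, 0.002, 0.175], [-0.175, 0.001, 0.985], [0.002, -1.0, 0.001]]
force: [0.6, -0.2, -0.4]
finger_gap: 0.0429
```

View pics/w8.png

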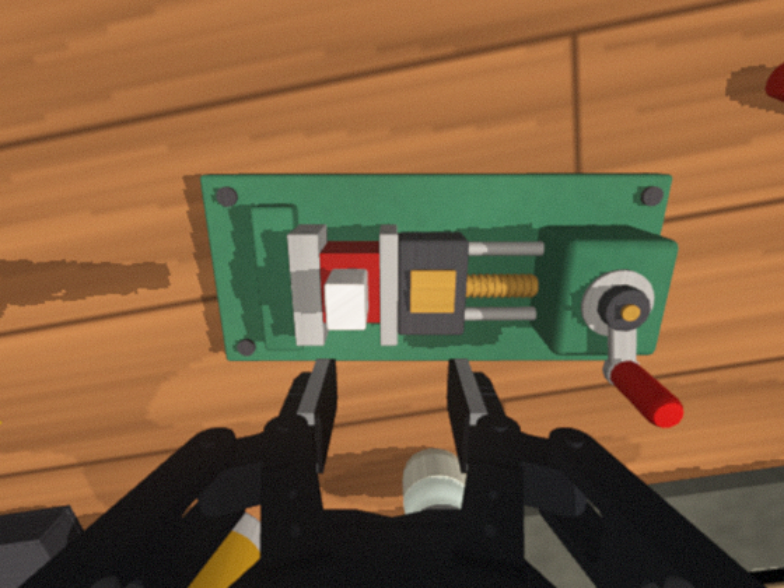

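Run:
```python
from h import *
W=cam("wrist")
print("cheek outer",loc(W,[(288,235),(296,344)],.06),"fence front",loc(W,[(381,228),(382,344)],.06),"back",loc(W,[(398,228),(398,344)],.06))
print("block shoulder",loc(W,[(322,268),(380,268),(381,322)],.06))
s=sil("wrist","crank_knob"); print(s["p"],s["position"])
```

```text
cheek outer [[-0.0377 -0.0999]
 [ 0.0401 -0.1006]] fence front [[-0.0422 -0.0398]
 [ 0.0402 -0.0399]] back [[-0.0422 -0.0289]
 [ 0.0402 -0.0285]]
block shoulder [[-0.0156 -0.0792]
 [-0.0155 -0.0407]
 [ 0.0233 -0.0404]]
0.89 [282.4, 461.1]
```

The gap reads 40.3 mm. The block is square and fills it, so I'm handing in.

```bash
python3 -c "
from bench import bot; print(bot.finish_job()); print(bot.observe()['t'])"
```

```text
the job is handed in; nothing more can be done
None
the job is handed in; nothing more can be done
```

The red block is nipped in the strap cutter with the crank released, and the job was handed in about 23 s into the 72 s allowed. No verdict came back.

- **Backing off:** I wound the fence out to a gap of about 55 mm.
- **Placing:** I stood the red block square on the bed between the faces and let go. The picture showed it free on both sides.
- **Closing:** I wound the fence in until the force at the knob rose with very little motion. It peaked at about 6 N, which I estimate as roughly 17–19 N of nip. I then eased the arm to about 1.5 N before releasing and backing away. The screw holds only about 15 N by itself, so the nip should have settled at or just below that.

**Last checks:**
- The final wrist picture showed the block upright, square and touching both faces. The measured gap was about 40.3 mm.
- The arm was clear of the cutter, with about zero force on the tool.
- The nip left after release was inferred from the knob force, not measured directly. While I eased off, the tool crept back about 0.3 mm; I took this as give in the pads or arm, but could not rule out the crank slipping back slightly.
- The arm sprang about 1.6 mm in the closing direction when the fingers opened, more than I expected. The last picture showed no ill effect.
- The yellow and blue blocks were not touched in any move, but I did not measure their positions again at the end.

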